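# Put the solder spools back on their stands

### The job

Put the four solder spools away on the spool stands: the blue ones on the post with the blue foot and the orange ones on the post with the orange foot. On each stand the large spool goes at the bottom, lying flat on the foot, and the small one lies flat on top of it, with the post through both. Leave the roll of masking tape, the flux bottle and the paint jar where they are.

Things in the scene. Friction and masses are not known exactly. Their poses are not given: they have to be found in the camera images.
- blue_large: Large solder spool with blue flanges and silvery wire between them: flanges 56 mm across and 5 mm thick, 36 mm tall overall, wound to 48 mm, with a through hole 26 mm wide; about 250 g, rigid. Pick it up from above by the rims of the flanges. Starts flat on the bench, hole upright. Origin: centre of the underside; z up along the hole.
- blue_small: Small solder spool with blue flanges and silvery wire between them: flanges 42 mm across and 5 mm thick, 28 mm tall overall, wound to 34 mm, with a through hole 26 mm wide; about 110 g, rigid. Pick it up from above by the rims of the flanges. Starts flat on the bench, hole upright. Origin: centre of the underside; z up along the hole.
- orange_large: Large solder spool with orange flanges and silvery wire between them: flanges 56 mm across and 5 mm thick, 36 mm tall overall, wound to 48 mm, with a through hole 26 mm wide; about 250 g, rigid. Pick it up from above by the rims of the flanges. Starts flat on the bench, hole upright. Origin: centre of the underside; z up along the hole.
- orange_small: Small solder spool with orange flanges and silvery wire between them: flanges 42 mm across and 5 mm thick, 28 mm tall overall, wound to 34 mm, with a through hole 26 mm wide; about 110 g, rigid. Pick it up from above by the rims of the flanges. Starts flat on the bench, hole upright. Origin: centre of the underside; z up along the hole.
- blue_stand: Fixed spool stand: round blue foot 70 mm across, 8 mm thick, with an upright steel post 10 mm thick, rounded tip 63 mm above the bench. Spools drop loosely over it (8 mm play all round): the large one's underside then lies 8 mm above the bench, the small one's, on top of it, 44 mm. Origin: centre of the foot's underside, on the bench under the post; z up.
- orange_stand: Fixed spool stand: round orange foot 70 mm across, 8 mm thick, with an upright steel post 10 mm thick, rounded tip 63 mm above the bench. Spools drop loosely over it (8 mm play all round): the large one's underside then lies 8 mm above the bench, the small one's, on top of it, 44 mm. Origin: centre of the foot's underside, on the bench under the post; z up.
- tape_roll: Roll of off-white masking tape on a cardboard core, 54 mm across, 24 mm tall, hole 30 mm; loose, lying flat. Not a spool; stays where it is. Origin: centre of the underside.
- flux_bottle: White flux bottle with a green cap, 34 mm thick, 85 mm tall, loose, standing at the right-hand side of the work. Stays where it is. Origin: centre of the underside.
- paint_jar: Pink paint jar with a white lid, 40 mm thick, 55 mm tall, loose, standing at the left-hand side of the work. Stays where it is. Origin: centre of the underside.
Not all that is in view belongs to the job. What is shaped like the blue_large but black or red is not meant. Leave any white look-alike of the blue_stand alone.

How it is judged:
At the end, for the whole second after the job is handed in: Each stand holds its colour's large spool on the foot (underside 4 to 13 mm above the bench) and small spool on top (39 to 50 mm), both within 12 mm of the post's axis, upright within 0.12 rad, released and at rest (horizontal distance between each of blue_large, blue_small and blue_stand below 0.012 m and z of blue_large in the frame of blue_stand between 0.004 and 0.013 m and angle between each of blue_large, blue_small, orange_large, orange_small's own z axis and vertical below 0.12 rad and linear speed of each of blue_large, blue_small, orange_large, orange_small below 0.02 m/s and angular speed of each of blue_large, blue_small, orange_large, orange_small below 0.3 rad/s and z of blue_small in the frame of blue_stand between 0.039 and 0.05 m and horizontal distance between each of orange_large, orange_small and orange_stand below 0.012 m and z of orange_large in the frame of orange_stand between 0.004 and 0.013 m and z of orange_small in the frame of orange_stand between 0.039 and 0.05 m); the robot touches nothing.
It fails at once if the roll of masking tape is shifted by more than 25 mm, lifted or tipped (distance of tape_roll from where it was at the start of the episode above 0.025 m or angle between tape_roll's own z axis and vertical above 0.35 rad).
It fails at once if the flux bottle is shifted by more than 25 mm, lifted or tipped (distance of flux_bottle from where it was at the start of the episode above 0.025 m or angle between flux_bottle's own z axis and vertical above 0.35 rad).
It fails at once if the paint jar is shifted by more than 25 mm, lifted or tipped (distance of paint_jar from where it was at the start of the episode above 0.025 m or angle between paint_jar's own z axis and vertical above 0.35 rad).
It also fails if it takes over 99 s, if anything falls off the work surface, if the arm or the gripper's body presses on something with over 40 N, if the wrist force passes 120 N, or if a joint passes its speed limit or range.

### The arm

A 6-joint arm with a two-finger parallel gripper is mounted at the origin on the work surface. World frame = base frame: x ahead of the robot, y to its left, z up, the work surface at z = 0. Lengths are in m, angles in rad, forces in N, time in s.
With the tool pointing down it reaches from about 0.35 to 0.975 m from the base axis. Payload 4.9 kg.
Tool frame: the origin (TCP) lies midway between the tips of the shut fingers; the grasp point (between the pads) lies 19 mm behind it; z points along the fingers, y is the line along which they close (so a half turn about z gives the same grasp; the last joint's range is limited). The gripper opens to 85 mm and grips with 20 to 120 N. Pads are 22 mm wide; open, the fingers measure 114 mm over their backs; the gripper's body (76 mm by 85 mm) begins 54 mm behind the grasp point. The pads swing forward as they close: fully open they stand 13 mm farther back than shut.
Start: joints at [-1.32, 0.053, 1.613, -0, 1.476, -0.119], TCP at [0.226, -0.583, 0.201] pointing down, gripper open.
Joint ranges: [-3.01, 3.01], [-1.01, 2.22], [0.06, 2.58], [-1.02, 4.17], [0.09, 2.62], [-3.14, 3.14]. Speed limits (rad/s): [2.57, 2.57, 3.14, 3.14, 3.14, 3.14].

### API

Orientations are given as a unit quaternion [x, y, z, w].
In Python, from cell import * gives the robot as it stands.
- The arm moves only by the shell command python3 -m creep 'ROWS' [FORCE]. ROWS is text: rows parted by semicolons, each of 5 numbers parted by spaces: the opening, from 0 (shut) to 1 (fully open), then the shift along the tool's x, y, z in cm, then the turn about the tool's z in rad. In form: claw dx dy dz yaw; .... A call has 1 to 5 rows; each row is the pose to reach, as a shift and turn from the pose commanded when the call began, along the tool's axes at that moment; what a row does not reach only later rows make up. A row lasts 1/8 s, in which the tool goes at most 62.5 mm and 10.7 degrees, less where a joint would pass 70% of its speed; a pose out of reach is approached as far as the arm can. A call with a gripper value outside its range is refused whole. The fingers move at their own pace and stop on an object; FORCE is the grip in N (left out, the last holds). Time passes only in rows, so rows that repeat a pose let the fingers close. It gives the time, the measured TCP pose, the force, the opening and the grip force at its end, in the units of the state.
- read_state(): the state, without advancing time (a new reading comes with each control period).
- snapshot(name): name is "scene" or "top"; returns the picture (420x560x3 uint8, red, green, blue); there is no depth.
- calibration(name): a dict with "intrinsics" (3x3 intrinsics, pixels), "R" (3x3) and "t" (3): a world point X has camera coordinates R X + t. Camera axes: x right, y down, z forward; pixel columns grow to the right and rows downward; lengths in m; the calibration is good to about 2 mm. A picture is of the moment at which its call begins. calibration takes no time and is no camera call.
- close_job(): hands the job in; it is judged then, once.
The state is a dict: "clock": time; "joint_pos": joint angles; "joint_velocities": joint speeds; "joint_torque": joint torques, N m; "eef_pos": TCP position; "tool_rot": TCP orientation; "contact_force": force on the tool from outside, world axes, zero at the start; "moment": the same for the moment, N m; "gripper_width": finger opening in m; "grasp_force": force on a finger pad.
Only numpy, scipy, OpenCV 4.12 (cv2) and the standard library are available. Lean on these libraries where they do the work, as an engineer would, in place of code of your own. Each camera call takes 0.05 s, during which the arm holds its last target. There are 200 camera calls.

## Working session

There is one attempt and no reset: what is moved stays moved. The work goes in short steps, Python scripts to look and compute and a shell command to move; the robot and the scene stay as the last step left them, time stands still between calls to the robot, and variables do not carry over. Pictures are saved under pics/ and viewed, at most 14 in all, crops included, and the job is handed in when it is done.

```bash
mkdir -p pics; ls
python3 - <<'E'
from cell import *
import cv2,numpy as np
for n in("scene","top"):
    im=snapshot(n); cv2.imwrite(f"pics/{n}0.png",im[:,:,::-1]); c=calibration(n); print(n,c)
print(read_state())
E
```

```text
pics
scene {'intrinsics': array([[404.36620309,   0.        , 282.24108733],
       [  0.        , 404.36620309, 216.38308835],
       [  0.        ,   0.        ,   1.        ]]), 'R': array([[ 5.43557724e-01,  8.39371772e-01, -1.70878634e-04],
       [ 6.15207713e-01, -3.98532748e-01, -6.80214024e-01],
       [-5.71020551e-01,  3.69630461e-01, -7.33013542e-01]]), 't': array([-0.2594053 , -0.28364758,  1.1901403 ])}
top {'intrinsics': array([[535.15435602,   0.        , 284.5618083 ],
       [  0.        , 535.15435602, 206.88309062],
       [  0.        ,   0.        ,   1.        ]]), 'R': array([[ 0.01641631, -0.99970041,  0.01815468],
       [-0.9956156 , -0.01801611, -0.09178775],
       [ 0.09208733, -0.01656826, -0.99561309]]), 't': array([-0.02134699,  0.49629133,  1.43780673])}
{'clock': 0.1, 'joint_pos': array([-1.32000126e+00,  5.32795809e-02,  1.61415658e+00,  2.96294036e-06,
        1.47600394e+00, -1.19010261e-01]), 'joint_velocities': array([-0.00068803, -0.00220643, -0.00224636, -0.00118775, -0.0011704 ,
        0.00253291]), 'joint_torque': array([ 4.02301039e-04, -3.94902027e+01, -3.71361995e+01, -1.16641550e-04,
        3.90710193e-03, -1.96696215e-05]), 'eef_pos': array([ 0.22573659, -0.58214587,  0.19999306]), 'tool_rot': array([ 9.82953758e-01,  1.83850638e-01, -5.93508175e-05, -9.21815741e-04]), 'contact_force': array([ 0.04325214, -0.61004223, -0.6839869 ]), 'moment': array([-0.03639324, -0.00384545, -0.0189704 ]), 'grasp_force': 0.0, 'gripper_width': 0.08549875688625186}
```

View pics/scene0.png

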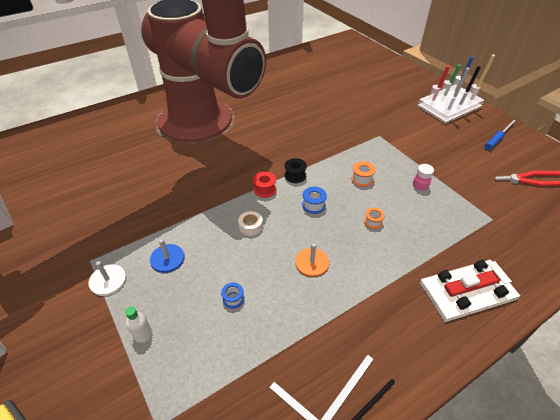

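View pics/top0.png

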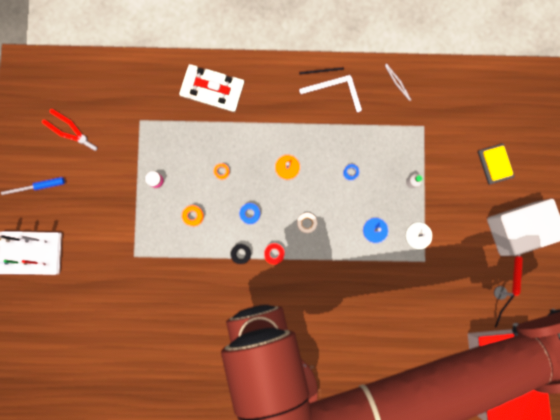

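The scene view shows the blue large spool at (314,199), blue small at (232,295), orange large at (364,173) and orange small at (375,217). The stands are blue (167,257) and orange (312,262).

In the top view the same things are at (250,212), (351,172), (193,215), (222,171), (375,230) and (287,167).

Possible mix-ups, by top pixel:
- black spool (241,253)
- red spool (274,253)
- tape roll (307,222)
- white stand (419,236)
- large vs small of each colour

Next are close crops of both views.

Run:
```python
import cv2
def crop(n,x,y,w,h,s):
    im=cv2.imread(f"pics/{n}0.png")[y:y+h,x:x+w]; im=cv2.resize(im,None,fx=s,fy=s,interpolation=cv2.INTER_CUBIC)
    for i in range(0,w,20):
        cv2.line(im,(i*s,0),(i*s,6),(0,0,0),1);cv2.putText(im,str(x+i),(i*s,16),0,.35,(0,0,0),1)
    for j in range(0,h,20):
        cv2.line(im,(0,j*s),(6,j*s),(0,0,0),1);cv2.putText(im,str(y+j),(8,j*s+4),0,.35,(0,0,0),1)
    cv2.imwrite(f"pics/{n}0c.png",im)
crop("top",170,140,260,130,3); crop("scene",140,150,260,170,3)
# colour blobs
import numpy as np
for n in("top","scene"):
    h=cv2.cvtColor(cv2.imread(f"pics/{n}0.png"),cv2.COLOR_BGR2HSV)
    for c,lo,hi in(("blue",(105,150,60),(125,255,255)),("orange",(9,180,150),(22,255,255))):
        N,l,s,ce=cv2.connectedComponentsWithStats(cv2.inRange(h,lo,hi))
        for i in range(1,N):
            if s[i,4]>40:print(n,c,s[i],ce[i].round(1))
```

```text
top blue [344 165  14  14  85] [350.2 172. ]
top blue [ 33 178  31  11 187] [ 48.3 183.1]
top blue [240 204  20  19 219] [249.7 213.1]
top blue [364 219  23  23 402] [374.9 230. ]
top orange [    0    45   560   159 41974] [280.8 113.1]
top orange [353  75  40   9 258] [370.6  79.2]
top orange [514 108  20   5  62] [522.6 110.5]
top orange [276 155  23  24 402] [287.  166.9]
top orange [214 164  15  15  97] [221.4 171.2]
top orange [    0   201   273   181 28385] [123.9 303.2]
top orange [182 206  21  20 250] [192.5 215.3]
top orange [ 426  207   63   40 1780] [454.  223.8]
top orange [ 21 218  15  12 122] [ 28.  223.2]
top orange [534 243  26  12 172] [549.6 249.8]
top orange [483 244  16  21 203] [491.  253.7]
top orange [526 272  34   6 143] [542.8 274.3]
top orange [418 279  63  11 293] [450.6 285.1]
top orange [522 280  38   5  84] [537.4 282.4]
top orange [508 287  40  22 326] [524.3 299.6]
top orange [  304   291   191    92 11063] [390.  333.2]
top orange [529 313  15   6  50] [534.2 315.1]
top orange [188 387  39   3  87] [206.4 387.7]
top orange [  30  394  207   26 3097] [145.5 408.5]
scene blue [485 131  20  19 158] [494.1 140.3]
scene blue [303 187  23  17 242] [314.1 195.1]
scene blue [302 201  23  13  56] [312.2 209.4]
scene blue [150 244  34  29 662] [166.9 258.7]
scene blue [222 283  22  25 245] [232.4 294.8]
scene orange [352 178  21   8  41] [362.  182.9]
```

View pics/top0c.png

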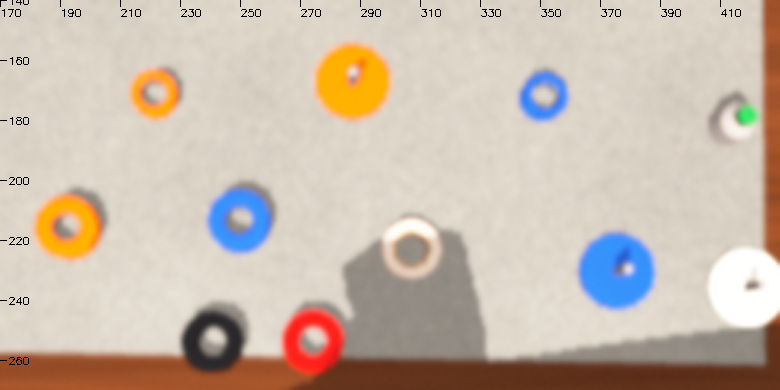

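View pics/scene0c.png

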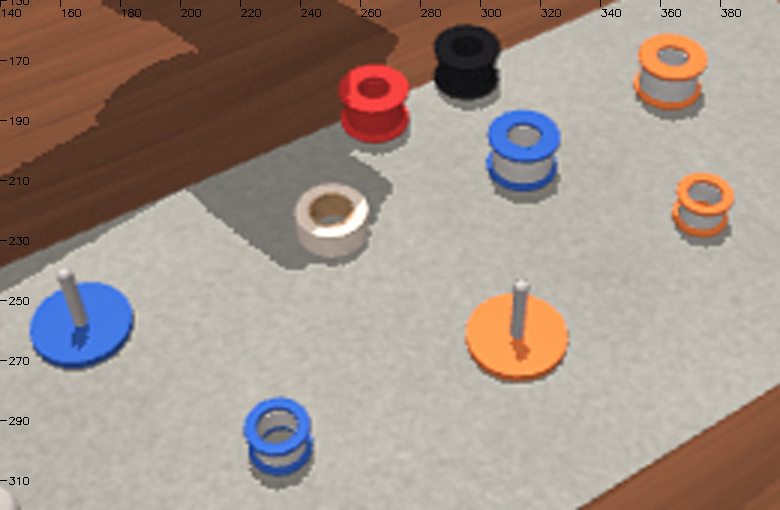

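Top crop: the orange and blue feet are the wide discs at (287.5,167) and (375,230), and each has a post. The spools are rings with an open hole. The scene crop confirms which are large and small and excludes red, black, tape and white. I'll triangulate next.

```bash
cat > h.py <<'E'
from cell import *
import numpy as np,cv2
def P(n):
    c=calibration(n); return c["intrinsics"]@np.c_[c["R"],c["t"]]
def tri(a,b):
    X=cv2.triangulatePoints(P("top"),P("scene"),np.array(a,float).reshape(2,1),np.array(b,float).reshape(2,1)); return (X[:3]/X[3]).ravel()
def plane(n,p,z):
    M=P(n); H=np.c_[M[:,:2],M[:,2]*z+M[:,3]]; q=np.linalg.solve(H,[*p,1]); return q[:2]/q[2]
E
python3 - <<'E'
from h import *
D=dict(bl=((249.6,213),(314.2,195),.036),bs=((350.8,171.7),(232.4,292),.028),ol=((192.4,215.2),(363.7,168.8),.036),os=((221.7,171.1),(374.5,214.4),.028),
bfoot=((375,229.9),(167,257),.008),ofoot=((287.3,166.8),(312,260.8),.008),btip=((378.8,229),(162,241),.063),otip=((287.4,164.7),(313.4,245),.063),tape=((307,222),(250.5,219),.024))
for k,(a,b,z) in D.items(): print(k,(tri(a,b)*1e3).round(1),(plane("top",a,z)*1e3).round(1),(plane("scene",b,z)*1e3).round(1))
E
```

```text
bl [477.9  82.8  38.1] [477.1  81.5] [477.7  86.6]
bs [ 597.1 -191.8   26.6] [ 596.3 -192.8] [ 599.1 -190.1]
ol [469.5 236.4  38.7] [468.4 235.3] [469.  241.8]
os [592.5 162.2  30.1] [591.2 160.6] [593.4 167.4]
bfoot [ 439.1 -261.7    9.9] [ 438.8 -263.3] [ 438.6 -259.5]
ofoot [610.3 -17.3  11.4] [609.9 -18.8] [609.9 -13. ]
btip [ 439.1 -261.6   61.7] [ 438.5 -263.1] [ 441.7 -259. ]
otip [608.1 -16.2  59.7] [606.3 -17.8] [611.9 -14.8]
tape [456.7 -72.6  30. ] [456.3 -74.5] [453.2 -67.5]
```

The triangulated heights (38/27/39/30 mm flanges, 60–62 mm tips) match the description. First I'll square the tool to the world axes.

```bash
python3 -m creep '1 0 0 0 0.185; 1 0 0 0 0.37; 1 0 0 0 0.37' 60
```

```text
clock: 0.48
eef_pos: [0.2258, -0.5824, 0.2005]
tool_rot: [1.0, 0.001, -0.0, -0.001]
contact_force: [-0.5, 0.3, 0.1]
gripper_width: 0.0855
grasp_force: 0.0
```

```bash
python3 -m creep '1 2.2 -5.6 0 0; 1 4.4 -11.2 0 0; 1 6.6 -16.8 0 0; 1 8.8 -22.4 0 0; 1 11 -28 0 0'; python3 -m creep '1 2 -5.6 1 0; 1 4 -11.2 2 0; 1 6 -16.8 3 0; 1 8 -22.4 4 0; 1 10 -28 6 0';python3 -m creep '1 2 -5.3 1 0; 1 4.2 -10.6 2 0; 1 4.2 -10.6 2 0;1 4.2 -10.6 2 0'
```

```text
clock: 1.1
eef_pos: [0.3362, -0.3009, 0.201]
tool_rot: [1.0, 0.001, 0.0, -0.0]
contact_force: [1.2, -0.8, 0.5]
gripper_width: 0.0852
grasp_force: 0.0
clock: 1.72
eef_pos: [0.437, -0.0212, 0.1419]
tool_rot: [1.0, 0.002, 0.002, 0.0]
contact_force: [0.5, -0.2, 0.5]
gripper_width: 0.0854
grasp_force: 0.0
clock: 2.22
eef_pos: [0.4777, 0.0829, 0.121]
tool_rot: [1.0, 0.001, -0.0, 0.0]
contact_force: [-0.2, 0.7, 0.3]
gripper_width: 0.0851
grasp_force: 0.0
```

```bash
python3 -m creep '1 0 0 4 0; 1 0 0 8 0; 1 0 0 11.3 0; 1 0 0 11.3 0' 60; python3 -m creep '0.3 0 0 0 0; 0.3 0 0 0 0;0.3 0 0 0 0;0.3 0 0 0 0;0.3 0 0 0 0' 60;python3 -m creep '0.3 0 0 0 0; 0.3 0 0 0 0;0.3 0 0 -2 0;0.3 0 0 -5 0;0.3 0 0 -5 0' 60
```

```text
clock: 2.72
eef_pos: [0.4752, 0.0815, 0.0059]
tool_rot: [1.0, -0.001, -0.003, 0.0]
contact_force: [0.2, -0.2, 0.3]
gripper_width: 0.0858
grasp_force: 0.0
clock: 3.35
eef_pos: [0.4781, 0.0831, 0.0084]
tool_rot: [1.0, 0.0, 0.0, 0.0]
contact_force: [-0.0, 0.7, -0.7]
gripper_width: 0.0254
grasp_force: 0.0
clock: 3.98
eef_pos: [0.4802, 0.0831, 0.0608]
tool_rot: [1.0, -0.0, 0.003, -0.0]
contact_force: [0.1, 0.1, -0.1]
gripper_width: 0.0257
grasp_force: 0.0
```

Run:
```python
from h import *
for n in("top","scene"): cv2.imwrite(f"pics/{n}1.png",snapshot(n)[:,:,::-1])
a=cv2.imread("pics/scene1.png")[130:330,220:420]
cv2.imwrite("pics/c1.png",cv2.resize(a,None,fx=3,fy=3,interpolation=cv2.INTER_CUBIC))
```

```text
(no output)
```

View pics/c1.png

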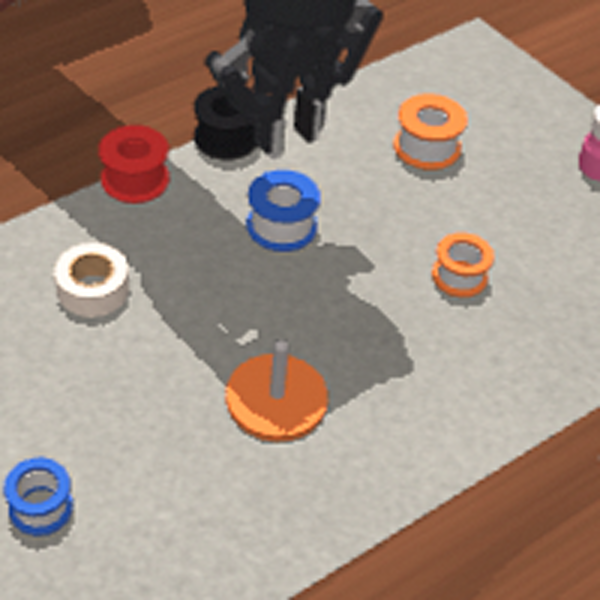

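The crop shows the fingers shut at about (290,125), behind the untouched blue spool at (314,198), so the grasp missed. I'll compare where the reported TCP should project with where the fingers appear.

Run:
```python
from h import *
p=read_state()["eef_pos"]; print(p, read_state()["joint_pos"])
for n in("top","scene"):
    for q in (p,p-[0,0,.0],[.4777,.083,.036]):
        u=P(n)@np.r_[q,1]; print(n,(u/u[2])[:2].round(1))
a=cv2.imread("pics/top1.png")[150:310,170:370]; s=cv2.imread("pics/scene1.png")[120:280,240:400]
f=lambda a,k:cv2.resize(a,None,fx=k,fy=k,interpolation=cv2.INTER_CUBIC)
cv2.imwrite("pics/c2.png",np.hstack([f(a,2.2),f(s,2.2)]))
```

```text
[0.47780394 0.0830095  0.0578186 ] [ 1.84168310e-02 -1.52312561e-01  2.06003543e+00 -1.26952260e-05
  1.23394842e+00  1.58935461e+00]
top [248.7 212.1]
top [248.7 212.1]
top [249.1 212.8]
scene [313.5 188.7]
scene [313.5 188.7]
scene [312.9 195.6]
```

View pics/c2.png

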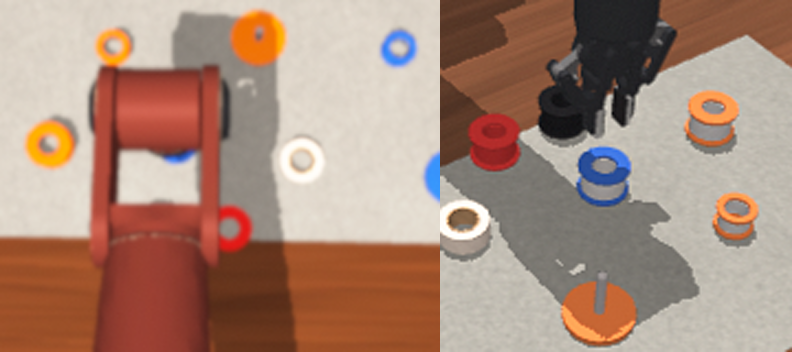

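The projected TCP lies about 10 px below the visible fingertips, so the tips seem to sit about 30 mm higher than reported. I'll check by touching the bench at a clear spot with the fingers shut.

```bash
python3 -m creep '0 3 1.5 0 0; 0 6.2 3.3 0 0; 0 6.2 3.3 2 0; 0 6.2 3.3 3.8 0; 0 6.2 3.3 3.8 0' 60
python3 - <<'E'
from h import *
s=read_state(); p=s["eef_pos"]; print(p,s["gripper_width"])
u=P("scene")@np.r_[p,1]; u=(u/u[2])[:2]; print(u)
im=snapshot("scene")[:,:,::-1]; x,y=u.astype(int); a=im[y-60:y+40,x-50:x+50]
cv2.imwrite("pics/c3.png",cv2.resize(a,None,fx=5,fy=5,interpolation=cv2.INTER_CUBIC)); print(x-50,y-60)
E
```

```text
clock: 4.7
eef_pos: [0.5361, 0.0506, 0.0163]
tool_rot: [1.0, 0.0, -0.004, -0.0]
contact_force: [-0.3, -0.7, 0.2]
gripper_width: -0.0001
grasp_force: 0.0
[0.53613583 0.05058166 0.01633564] -0.0001379832795951432
[316.04858593 223.15514134]
266 163
```

View pics/c3.png

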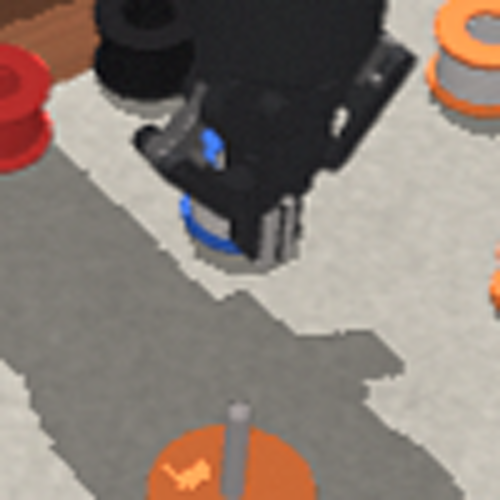

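```bash
python3 -m creep '0 0 0 0.6 0; 0 0 0 0.9 0; 0 0 0 1.2 0; 0 0 0 1.2 0'; python3 -m creep '0 0 0 0.4 0; 0 0 0 0.4 0; 0 0 0 0.7 0; 0 0 0 0.7 0'
```

```text
clock: 5.25
eef_pos: [0.5398, 0.05, 0.0081]
tool_rot: [1.0, -0.0, -0.0, -0.0]
contact_force: [0.2, -0.6, -0.3]
gripper_width: -0.0001
grasp_force: 0.0
clock: 5.75
eef_pos: [0.5397, 0.05, 0.0008]
tool_rot: [1.0, -0.0, -0.0, -0.0]
contact_force: [-0.9, 0.1, -0.7]
gripper_width: -0.0002
grasp_force: 0.0
```

```bash
for i in 1 2; do :; done; python3 -m creep '0 0 0 0.3 0; 0 0 0 0.3 0; 0 0 0 0.6 0; 0 0 0 0.6 0'
python3 - <<'E'
from h import *
s=read_state(); p=s["eef_pos"]; print(p,s["contact_force"])
u=P("scene")@np.r_[p,1]; u=(u/u[2])[:2]; print(u)
im=snapshot("scene")[:,:,::-1]; x,y=316,215; a=im[y-50:y+30,x-50:x+50]
cv2.imwrite("pics/c4.png",cv2.resize(a,None,fx=6,fy=6,interpolation=cv2.INTER_CUBIC))
E
```

```text
clock: 6.25
eef_pos: [0.5397, 0.05, -0.0052]
tool_rot: [1.0, -0.0, -0.0, -0.0]
contact_force: [0.5, 0.5, -0.2]
gripper_width: 0.0
grasp_force: 0.0
[ 0.53966376  0.05000291 -0.005166  ] [ 0.52451685  0.53283666 -0.21929331]
[316.18458264 230.667894  ]
```

View pics/c4.png

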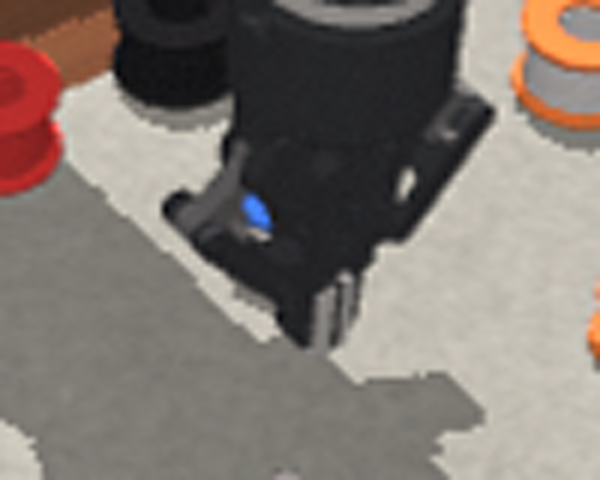

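Even at a reported z of -5 mm nothing touches, and the tip shows at (319,222) rather than the projected (316,231). The fingers reach less far than reported, so I'll keep descending until they touch.

```bash
python3 -m creep '0 0 0 0.3 0; 0 0 0 0.5 0; 0 0 0 0.8 0; 0 0 0 0.8 0';python3 -m creep '0 0 0 0.2 0; 0 0 0 0.4 0; 0 0 0 0.4 0'
```

```text
clock: 6.8
eef_pos: [0.5396, 0.05, -0.0132]
tool_rot: [1.0, -0.0, -0.0, -0.0]
contact_force: [-0.4, 0.5, 0.2]
gripper_width: -0.0
grasp_force: 0.0
clock: 7.18
eef_pos: [0.5398, 0.05, -0.0171]
tool_rot: [1.0, -0.0, -0.0, -0.0]
contact_force: [0.1, -0.5, 0.2]
gripper_width: -0.0002
grasp_force: 0.0
```

```bash
python3 -m creep '0 0 0 0.2 0; 0 0 0 0.4 0; 0 0 0 0.4 0'
```

```text
clock: 7.55
eef_pos: [0.5397, 0.05, -0.0211]
tool_rot: [1.0, -0.0, -0.0, -0.0]
contact_force: [-0.2, 0.6, 0.4]
gripper_width: -0.0003
grasp_force: 0.0
```

```bash
python3 -m creep '0 0 0 0.2 0; 0 0 0 0.4 0; 0 0 0 0.4 0'
```

```text
clock: 7.92
eef_pos: [0.5397, 0.05, -0.0251]
tool_rot: [1.0, -0.0, -0.0, -0.0]
contact_force: [0.2, 0.8, 0.1]
gripper_width: 0.0002
grasp_force: 0.0
```

```bash
python3 -m creep '0 0 0 0.2 0; 0 0 0 0.2 0'; python3 -m creep '0 0 0 0.2 0; 0 0 0 0.2 0'
python3 - <<'E'
from h import *
s=read_state(); p=s["eef_pos"]; print(p,s["contact_force"])
u=P("scene")@np.r_[p,1]; u=(u/u[2])[:2]; print(u)
im=snapshot("scene")[:,:,::-1]; x,y=316,215; a=im[y-30:y+40,x-50:x+50]
cv2.imwrite("pics/c5.png",cv2.resize(a,None,fx=8,fy=8,interpolation=cv2.INTER_CUBIC))
E
```

```text
clock: 8.18
eef_pos: [0.5398, 0.05, -0.027]
tool_rot: [1.0, -0.0, -0.0, -0.0]
contact_force: [0.3, -1.1, 0.5]
gripper_width: 0.0001
grasp_force: 0.0
clock: 8.43
eef_pos: [0.5398, 0.05, -0.029]
tool_rot: [1.0, -0.0, -0.0, -0.0]
contact_force: [1.1, -0.7, 0.5]
gripper_width: 0.0003
grasp_force: 0.0
[ 0.53975212  0.05000198 -0.02903454] [ 1.07238148 -0.6704988   0.47386919]
[315.56464495 237.54446032]
```

View pics/c5.png

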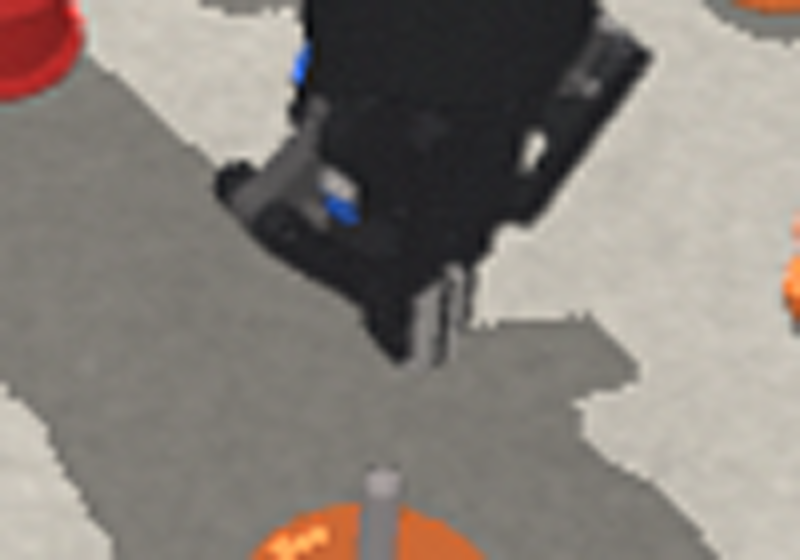

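The tip is now at (319,230), close to where the bench at that spot projects (316,229). Contact should be near, so I'll go down in 1–2 mm steps.

```bash
python3 -m creep '0 0 0 0.1 0; 0 0 0 0.2 0; 0 0 0 0.2 0'|grep -E "eef|contact";  python3 -c "
from h import *
for z in (0,.005,.01):print(plane('scene',(319,230.4),z))"
```

```text
eef_pos: [0.54, 0.05, -0.0302]
contact_force: [-2.4, 0.3, 4.9]
[0.54586451 0.05280792]
[0.5491706  0.04995229]
[0.55247669 0.04709666]
```

```bash
python3 -m creep '0 0 0 0.1 0; 0 0 0 0.2 0; 0 0 0 0.2 0'|grep -E "eef|contact"
```

```text
eef_pos: [0.54, 0.05, -0.0302]
contact_force: [-9.3, 0.6, 18.7]
```

```bash
python3 -m creep '0 0 0 0.1 0; 0 0 0 0.2 0; 0 0 0 0.2 0'|grep -E "eef|contact"
```

```text
eef_pos: [0.54, 0.05, -0.0303]
contact_force: [-16.3, 0.3, 32.2]
```

The tips touch the bench at a reported z of -0.030, so true fingertip z is reported z plus 30 mm. Sideways the error is under about 5 mm. I'll lift, go back over the blue large spool and grasp with that correction (true TCP z 8 mm, reported -22 mm).

```bash
python3 -m creep '0 0 0 -3 0; 1 0 0 -8 0; 1 0 0 -13 0;1 -3.2 -1.6 -13 0; 1 -6.3 -3.3 -13 0'|grep eef; python3 -m creep '1 0 0 0 0;1 0 0 0 0; 1 0 0 4 0;1 0 0 6 0'; python3 -m creep '1 0 0 2.5 0; 1 0 0 4.5 0; 1 0 0 5.7 0; 1 0 0 5.7 0'
```

```text
eef_pos: [0.477, 0.0832, 0.0963]
clock: 10.72
eef_pos: [0.4768, 0.0825, 0.0334]
tool_rot: [1.0, -0.0, -0.001, 0.0]
contact_force: [-0.2, -0.4, -0.2]
gripper_width: 0.0856
grasp_force: 0.0
clock: 11.22
eef_pos: [0.4767, 0.0827, -0.0226]
tool_rot: [1.0, -0.0, -0.001, 0.0]
contact_force: [-0.3, -0.2, -0.1]
gripper_width: 0.0854
grasp_force: 0.0
```

```bash
python3 -m creep '0.3 0 0 0 0; 0.3 0 0 0 0;0.3 0 0 0 0;0.3 0 0 0 0;0.3 0 0 0 0' 60;python3 -m creep '0.3 0 0 0 0; 0.3 0 0 -1 0;0.3 0 0 -3 0;0.3 0 0 -3 0' 60
```

```text
clock: 11.85
eef_pos: [0.4782, 0.0834, -0.0197]
tool_rot: [1.0, -0.0, 0.001, -0.0]
contact_force: [-2.6, -0.3, 7.0]
gripper_width: 0.0532
grasp_force: 61.3
clock: 12.35
eef_pos: [0.4786, 0.083, 0.01]
tool_rot: [1.0, -0.0, 0.002, 0.0]
contact_force: [-0.2, 0.2, -3.2]
gripper_width: 0.0532
grasp_force: 63.5
```

Width 53 mm with 2.5–3 N of extra load means it is held, but 56 mm was expected, so I'll look.

Run:
```python
from h import *
im=snapshot("scene")[:,:,::-1]; a=im[140:240,250:370]
cv2.imwrite("pics/c6.png",cv2.resize(a,None,fx=6,fy=6,interpolation=cv2.INTER_CUBIC))
s=read_state();print(s["eef_pos"])
```

```text
[0.47754555 0.08296799 0.00888612]
```

View pics/c6.png

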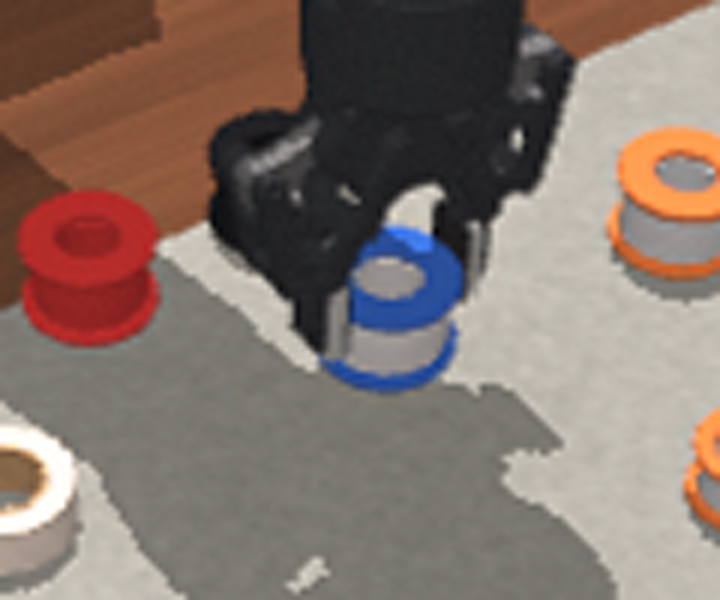

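The crop shows the spool level and held by its upper flange at about (315,186), with the pads centred on it. I'll carry it to the blue stand using the relative displacement (-39, -345 mm).

```bash
python3 -m creep '0.3 0 0 -3 0; 0.3 0 0 -6 0; 0.3 -0.4 4 -6 0; 0.3 -0.9 8.5 -6 0; 0.3 -1.4 13 -6 0'|grep -E "eef|width"; python3 -m creep '0.3 -0.5 4.5 0 0; 0.3 -1 9 0 0; 0.3 -1.5 13.5 0 0; 0.3 -2 18 0 0; 0.3 -2.5 21.5 0 0'|grep -E "eef|width"; python3 -m creep '0.3 0 0 0 0;0.3 0 0 0 0;0.3 0 0 0 0';  python3 - <<'E'
from h import *
for n,(x,y) in(("scene",(160,240)),("top",(375,230))):
    im=snapshot(n)[:,:,::-1]; a=im[y-60:y+40,x-50:x+50]
    cv2.imwrite(f"pics/c7{n}.png",cv2.resize(a,None,fx=4,fy=4,interpolation=cv2.INTER_CUBIC))
cv2.imwrite("pics/c7.png",np.hstack([cv2.imread("pics/c7scene.png"),cv2.imread("pics/c7top.png")]))
E
```

```text
eef_pos: [0.4619, -0.0479, 0.0671]
gripper_width: 0.0534
eef_pos: [0.4368, -0.2633, 0.067]
gripper_width: 0.0532
clock: 14.02
eef_pos: [0.4376, -0.2608, 0.0675]
tool_rot: [1.0, 0.001, -0.0, -0.0]
contact_force: [-0.1, 0.3, -3.3]
gripper_width: 0.0532
grasp_force: 64.2
```

View pics/c7.png

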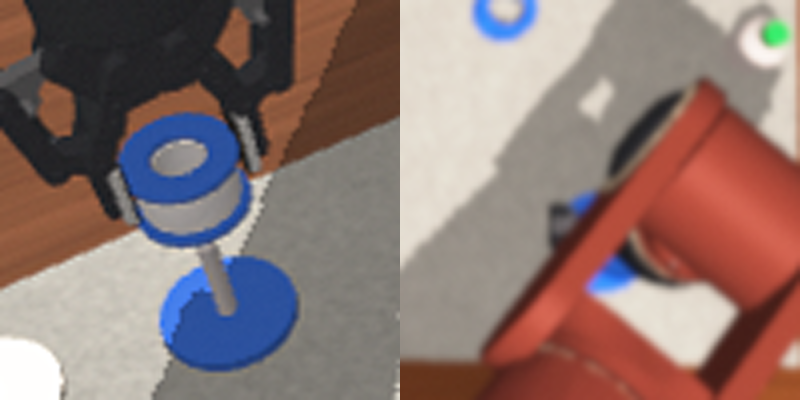

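The spool hangs level above the post. Its top centre is at about (155,219), and the post axis extended upward passes through the same point. Lowering it now.

```bash
python3 -m creep '0.3 0 0 2.5 0; 0.3 0 0 5 0; 0.3 0 0 7 0; 0.3 0 0 7.8 0; 0.3 0 0 7.8 0'; python3 -m creep '0.3 0 0 0.2 0; 0.3 0 0 0.4 0; 0.3 0 0 0.4 0'
```

```text
clock: 14.75
eef_pos: [0.438, -0.2617, -0.0098]
tool_rot: [1.0, 0.0, -0.0, -0.0]
contact_force: [-0.1, -0.2, -3.6]
gripper_width: 0.0533
grasp_force: 64.3
clock: 15.12
eef_pos: [0.4388, -0.2627, -0.0117]
tool_rot: [1.0, -0.0, 0.001, 0.0]
contact_force: [-3.8, 2.8, 7.1]
gripper_width: 0.0527
grasp_force: 64.8
```

```bash
python3 -m creep '1 0 0 0 0; 1 0 0 0 0; 1 0 0 -4 0; 1 0 0 -8 0; 1 0 0 -11 0'|grep -E "eef|width|contact"; python3 -m creep '1 0.3 -5 0 0; 1 0.6 -10.5 0 0; 1 0.9 -16 0 0; 1 1.2 -21 0 0; 1 1.5 -26 0 0'|grep eef; python3 -m creep '1 0.3 -5 0 0; 1 0.6 -10.5 0 0; 1 0.9 -16 0 0; 1 1.2 -21 0 0; 1 1.5 -23.9 0 0'|grep eef;  python3 -m creep '1 0 0 0 0; 1 0 0 0 0; 1 0 0 4 0; 1 0 0 8 0; 1 0 0 8 0'
```

```text
eef_pos: [0.4385, -0.2625, 0.0983]
contact_force: [-0.0, -0.2, 0.3]
gripper_width: 0.0857
eef_pos: [0.4531, -0.0004, 0.0965]
eef_pos: [0.4679, 0.2394, 0.0964]
clock: 17.62
eef_pos: [0.4648, 0.2347, 0.0127]
tool_rot: [1.0, -0.001, -0.004, 0.001]
contact_force: [-0.2, -0.1, -0.4]
gripper_width: 0.0853
grasp_force: 0.0
```

```bash
python3 -c "
from h import *
im=snapshot('scene')[:,:,::-1]
a=cv2.resize(im[210:290,110:210],None,fx=4,fy=4,interpolation=2);b=cv2.resize(im[130:210,310:410],None,fx=4,fy=4,interpolation=2)
cv2.imwrite('pics/c8.png',np.hstack([a,b]))"
```

```text
(no output)
```

View pics/c8.png

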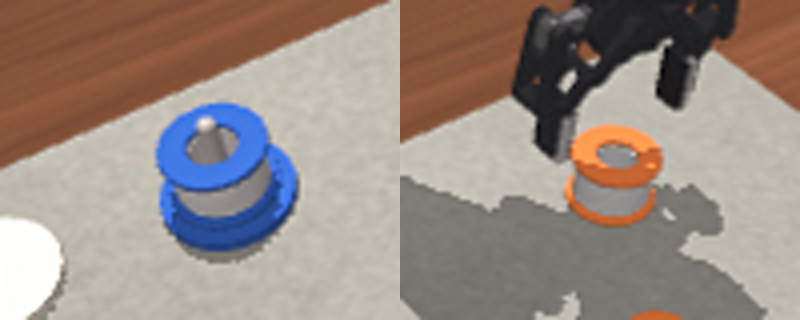

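The blue large spool is seated on its foot with the post through the hole, at (163,246) in the image. The fingers straddle the orange large spool at (364,169). Next I grasp it and carry it (+141, -254.5 mm) to the orange stand.

```bash
python3 -m creep '1 0 0 2 0; 1 0 0 3.9 0; 1 0 0 3.9 0; 0.3 0 0 3.9 0; 0.3 0 0 3.9 0' 60|grep -E "eef|width|contact"; python3 -m creep '0.3 0 0 0 0; 0.3 0 0 0 0;0.3 0 0 0 0;0.3 0 0 0 0;0.3 0 0 0 0' 60|grep -E "eef|width|contact|grasp"; python3 -m creep '0.3 0 0 -2 0; 0.3 0 0 -5.5 0;0.3 0 0 -9 0;0.3 0 0 -9 0'
```

```text
eef_pos: [0.4692, 0.2378, -0.021]
contact_force: [-2.9, -1.3, 7.7]
gripper_width: 0.0532
eef_pos: [0.4692, 0.2377, -0.0208]
contact_force: [-1.2, -0.2, 5.6]
gripper_width: 0.053
grasp_force: 61.5
clock: 19.42
eef_pos: [0.4707, 0.238, 0.071]
tool_rot: [1.0, -0.0, 0.004, -0.001]
contact_force: [0.3, 0.8, -1.9]
gripper_width: 0.053
grasp_force: 63.2
```

```bash
python3 -m creep '0.3 2.3 4.2 0 0; 0.3 4.6 8.4 0 0; 0.3 7 12.7 0 0; 0.3 9.4 16.9 0 0; 0.3 11.8 21.2 0 0'|grep -E "eef|width"; python3 -m creep '0.3 2.3 4.2 0 0; 0.3 2.3 4.2 0 0;0.3 2.3 4.2 0 0;0.3 2.3 4.2 0 0'|grep -E "eef|width"
python3 - <<'E'
from h import *
im=snapshot("scene")[:,:,::-1]; a=im[190:290,260:360]
cv2.imwrite("pics/c9.png",cv2.resize(a,None,fx=5,fy=5,interpolation=cv2.INTER_CUBIC))
for z in(.063,.09,.126):
    u=P("scene")@[.611,-.0145,z,1]; print(z,(((u/u[2])[:2]-[260,190])*5).round())
E
```

```text
eef_pos: [0.5853, 0.0237, 0.0651]
gripper_width: 0.0528
eef_pos: [0.6078, -0.0158, 0.0662]
gripper_width: 0.053
0.063 [266. 273.]
0.09 [270. 229.]
0.126 [276. 165.]
```

View pics/c9.png

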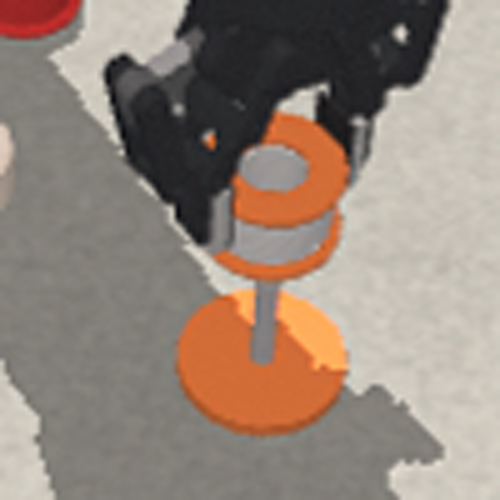

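The orange large spool's hole is at crop (274,167) and the predicted axis point is (276,165), so it is aligned. Lowering and releasing.

```bash
python3 -m creep '0.3 0 0 2.5 0; 0.3 0 0 5 0; 0.3 0 0 7 0; 0.3 0 0 7.8 0; 0.3 0 0 7.8 0'|grep -E "eef|contact"; python3 -m creep '0.3 0 0 0.2 0; 0.3 0 0 0.4 0; 0.3 0 0 0.4 0'|grep -E "eef|contact"; python3 -m creep '1 0 0 0 0; 1 0 0 0 0; 1 0 0 -4 0; 1 0 0 -8 0; 1 0 0 -11 0'|grep -E "eef|width|contact"
```

```text
eef_pos: [0.6089, -0.0168, -0.0109]
contact_force: [-0.6, 1.0, -1.5]
eef_pos: [0.61, -0.0172, -0.0128]
contact_force: [-3.2, 0.3, 4.5]
eef_pos: [0.6097, -0.0171, 0.0973]
contact_force: [0.2, 0.2, 0.9]
gripper_width: 0.0858
```

```bash
python3 -m creep '1 -0.5 -5 0 0; 1 -1 -10.5 0 0; 1 -1.4 -15.5 0 0; 1 -1.8 -18 0 0; 1 -1.8 -18 0 0'|grep eef; python3 -m creep '1 0 0 4 0; 1 0 0 8 0; 1 0 0 11 0; 1 0 0 12.4 0; 1 0 0 12.4 0'|grep -E "eef|contact"; python3 -m creep '0.2 0 0 0 0; 0.2 0 0 0 0;0.2 0 0 0 0;0.2 0 0 0 0;0.2 0 0 0 0' 40|grep -E "eef|width|contact|grasp"; python3 -m creep '0.2 0 0 0 0; 0.2 0 0 -1 0;0.2 0 0 -4 0;0.2 0 0 -8 0;0.2 0 0 -8 0'
```

```text
eef_pos: [0.5906, 0.1646, 0.0951]
eef_pos: [0.5905, 0.1621, -0.0296]
contact_force: [1.0, 0.2, 0.4]
eef_pos: [0.5923, 0.1634, -0.0267]
contact_force: [-1.8, -0.6, 5.0]
gripper_width: 0.04
grasp_force: 39.9
clock: 24.72
eef_pos: [0.5944, 0.1636, 0.0562]
tool_rot: [1.0, -0.0, 0.004, -0.001]
contact_force: [0.1, 0.6, -0.6]
gripper_width: 0.0401
grasp_force: 40.8
```

```bash
python3 -m creep '0.2 0 0 -2 0; 0.2 0.4 4.5 -4 0; 0.2 0.9 9 -4 0; 0.2 1.4 13.5 -4 0; 0.2 1.8 18 -4 0'|grep eef; python3 -m creep '0.2 0 0 0 0; 0.2 0 0 0 0; 0.2 0 0 1.5 0;0.2 0 0 2.5 0; 0.2 0 0 2.5 0'|grep -E "eef|width|contact"
python3 - <<'E'
from h import *
im=snapshot("scene")[:,:,::-1]; a=im[180:280,260:360]
cv2.imwrite("pics/c10.png",cv2.resize(a,None,fx=5,fy=5,interpolation=cv2.INTER_CUBIC))
for z in(.044,.063,.095,.123):
    u=P("scene")@[.611,-.0145,z,1]; print(z,(((u/u[2])[:2]-[260,180])*5).round())
E
```

```text
eef_pos: [0.6082, -0.0183, 0.0906]
eef_pos: [0.6074, -0.0161, 0.0639]
contact_force: [0.0, 0.2, -0.7]
gripper_width: 0.0397
0.044 [263. 353.]
0.063 [266. 323.]
0.095 [271. 270.]
0.123 [275. 221.]
```

View pics/c10.png

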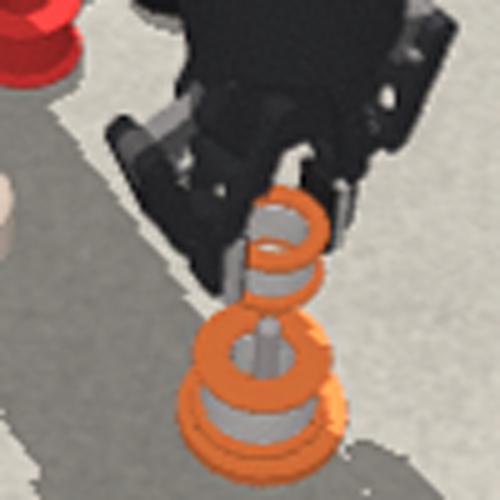

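The small orange spool is over the post: its top centre is at crop about (277,230) against a predicted (275,221), about 4 mm off and inside the 8 mm play. The orange large spool sits flat on its foot. Lowering.

```bash
python3 -m creep '0.2 0 0 1.5 0; 0.2 0 0 3 0; 0.2 0 0 4.4 0; 0.2 0 0 4.9 0; 0.2 0 0 4.9 0'|grep -E "eef|contact"; python3 -m creep '0.2 0 0 0.2 0; 0.2 0 0 0.4 0; 0.2 0 0 0.4 0'|grep -E "eef|contact"; python3 -m creep '1 0 0 0 0; 1 0 0 0 0; 1 0 0 -3 0; 1 0 0 -6 0; 1 0 0 -9 0'|grep -E "eef|width|contact"
```

```text
eef_pos: [0.6091, -0.0171, 0.0173]
contact_force: [-1.6, 0.9, 1.8]
eef_pos: [0.61, -0.0171, 0.0173]
contact_force: [-10.3, 1.0, 19.9]
eef_pos: [0.6085, -0.017, 0.1031]
contact_force: [-0.8, 0.9, -0.5]
gripper_width: 0.0856
```

```bash
python3 -m creep '1 -0.3 5 0 0; 1 -0.6 10 0 0; 1 -0.9 15 0 0; 1 -1.2 17.5 0 0; 1 -1.2 17.5 0 0'|grep eef; python3 -m creep '1 0 0 4 0; 1 0 0 8 0; 1 0 0 11.5 0; 1 0 0 13.2 0; 1 0 0 13.2 0'|grep -E "eef|contact"; python3 -m creep '0.2 0 0 0 0; 0.2 0 0 0 0;0.2 0 0 0 0;0.2 0 0 0 0;0.2 0 0 0 0' 40|grep -E "eef|width|contact|grasp"; python3 -m creep '0.2 0 0 0 0; 0.2 0 0 -1 0;0.2 0 0 -4 0;0.2 0 0 -8 0;0.2 0 0 -12 0'
```

```text
eef_pos: [0.5963, -0.1936, 0.1023]
eef_pos: [0.596, -0.1908, -0.0302]
contact_force: [0.1, 0.4, 0.0]
eef_pos: [0.5982, -0.1926, -0.0266]
contact_force: [-1.4, 0.8, 5.4]
gripper_width: 0.04
grasp_force: 39.7
clock: 30.15
eef_pos: [0.5966, -0.1919, 0.0927]
tool_rot: [1.0, -0.0, -0.0, -0.0]
contact_force: [0.6, 0.0, -1.5]
gripper_width: 0.0398
grasp_force: 40.6
```

```bash
python3 -m creep '0.2 -4 1.7 0 0; 0.2 -8 3.5 0 0; 0.2 -12 5.3 0 0; 0.2 -15.9 7 0 0; 0.2 -15.9 7 0 0'|grep eef; python3 -m creep '0.2 0 0 0 0; 0.2 0 0 0 0; 0.2 0 0 1.5 0;0.2 0 0 2.5 0; 0.2 0 0 2.5 0'|grep -E "eef|width|contact"
python3 - <<'E'
from h import *
im=snapshot("scene")[:,:,::-1]; f=lambda a:cv2.resize(a,None,fx=4,fy=4,interpolation=2)
cv2.imwrite("pics/c11.png",np.hstack([f(im[180:280,110:210]),f(im[190:290,260:360])]))
for z in(.044,.063,.095,.123):
    u=P("scene")@[.4395,-.2595,z,1]; print(z,(((u/u[2])[:2]-[110,180])*4).round())
E
```

```text
eef_pos: [0.4359, -0.2626, 0.0913]
eef_pos: [0.4369, -0.2609, 0.0641]
contact_force: [0.3, 0.2, -2.8]
gripper_width: 0.0399
0.044 [214. 266.]
0.063 [205. 242.]
0.095 [191. 199.]
0.123 [177. 159.]
```

View pics/c11.png

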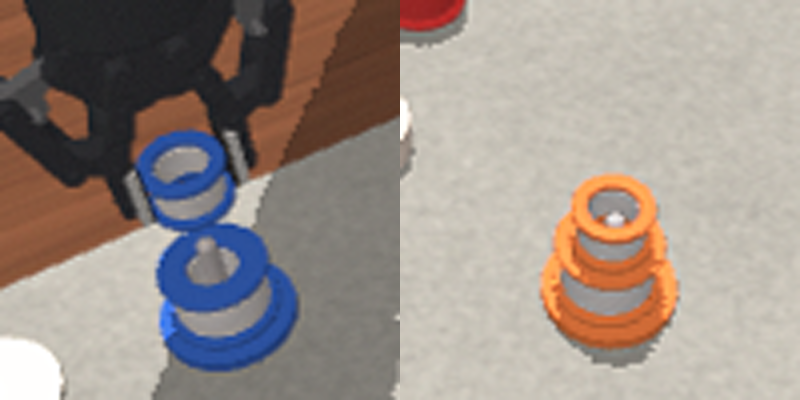

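The orange stack looks right: the small spool is flat on the large one and the post tip shows at the hole's centre. The blue small spool's top centre is at crop (182,165) against a predicted (177,159), inside the play. Lowering.

```bash
python3 -m creep '0.2 0 0 1.5 0; 0.2 0 0 3 0; 0.2 0 0 4.4 0; 0.2 0 0 4.9 0; 0.2 0 0 4.9 0'|grep -E "eef|contact"; python3 -m creep '0.2 0 0 0.2 0; 0.2 0 0 0.2 0'|grep -E "eef|contact"; python3 -m creep '1 0 0 0 0; 1 0 0 0 0; 1 0 0 -3 0; 1 0 0 -6 0; 1 0 0 -10 0'|grep -E "eef|width|contact"; python3 -m creep '1 0 0 0 0; 1 0 -5 0 0; 1 0 -10 0 0; 1 0 -15 0 0; 1 0 -15 0 0'|grep -E "eef|clock"
python3 - <<'E'
from h import *
A=snapshot("scene")[:,:,::-1];B=snapshot("top")[:,:,::-1]; f=lambda a:cv2.resize(a,None,fx=4,fy=4,interpolation=2)
cv2.imwrite("pics/c12.png",np.vstack([np.hstack([f(A[200:270,115:210]),f(A[200:270,265:360])]),np.hstack([f(B[195:265,328:423]),f(B[135:205,240:335])])]))
E
```

```text
eef_pos: [0.4379, -0.262, 0.0175]
contact_force: [-2.9, 2.2, 3.4]
eef_pos: [0.4382, -0.2621, 0.0174]
contact_force: [-6.0, 5.6, 14.8]
eef_pos: [0.4371, -0.2614, 0.1147]
contact_force: [0.7, 0.1, -0.9]
gripper_width: 0.0855
clock: 33.58
eef_pos: [0.4369, -0.1091, 0.1133]
```

View pics/c12.png

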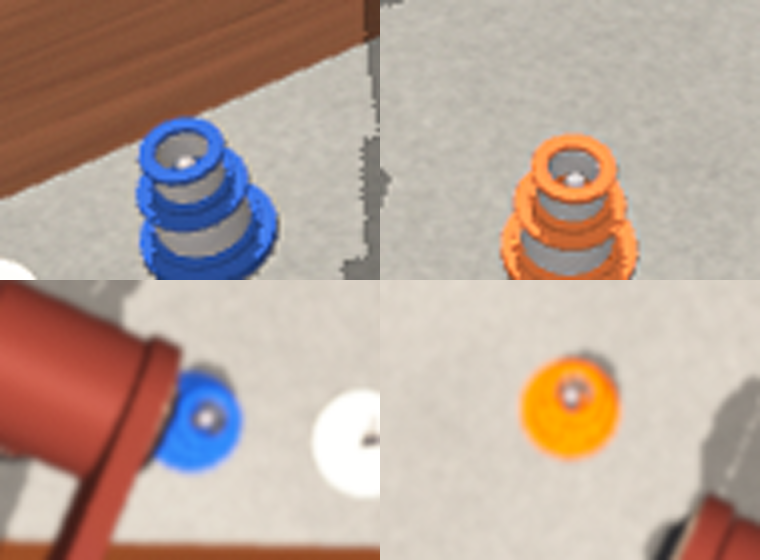

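Both stacks sit flat and centred: post tips show inside the small spools' holes at (161,240) and (314,244) in the scene view, and the top view agrees. The gripper is clear, so I'm handing in.

```bash
python3 -m creep '1 0 0 0 0; 1 0 0 0 0; 1 0 0 0 0'|head -1; python3 -c "
from cell import *
print(close_job())"
```

```text
clock: 34.05
the job is handed in; nothing more can be done
None
```

The job is handed in at about 34 s: both stands hold their large spool with the small one flat on top, as the last pictures show, though no verdict came back and I viewed 16 pictures against the limit of 14; the first grasp closed on air because the fingertips sit 30 mm higher than the reported TCP, which I found by touching the bench and corrected for.

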